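Close the ball-candle mould and lock it with its ball-lock pin

ROBOT

A 6-joint arm with a two-finger parallel gripper is mounted at the origin on the work surface. World frame = base frame: x ahead of the robot, y to its left, z up, the work surface at z = 0. Lengths are in m, angles in rad, forces in N, time in s.
With the tool pointing down it reaches from about 0.35 to 0.775 m from the base axis. Payload 5.5 kg.
Tool frame: the origin (TCP) lies at the very end of the fingers, on their centre line; the grasp point (between the pads) lies 19 mm behind it; z points along the fingers, y is the line along which they close (so a half turn about z gives the same grasp; the last joint's range is limited). The gripper opens to 85 mm and grips with 20 to 120 N. Pads are 22 mm wide; open, the fingers measure 114 mm over their backs; the gripper's body (76 mm by 85 mm) begins 54 mm behind the grasp point. The pads swing forward as they close: fully open they stand 13 mm farther back than shut.
Start: joints at [-1.31, 0.313, 0.046, 1.304, 0, 1.431], TCP at [0.224, -0.529, 0.231] pointing down, gripper open.
Joint ranges: [-2.76, 2.76], [-0.86, 1.69], [-1.03, 1.26], [-2.2, 2.34], [-1.47, 1.5], [-3.14, 3.14]. Speed limits (rad/s): [2.57, 2.57, 3.14, 3.14, 3.14, 3.14].

INTERFACE

Orientations are given as a unit quaternion [w, x, y, z].
In Python, from workcell import env, viewer, nets gives the robot as it stands. The module is installed in compiled form; this text tells all that it offers.
- The arm moves only by the shell command python3 -m creep 'ROWS' [OPENING] [FORCE]. ROWS is a JSON list of rows, 1 to 8 of them, each of 6 numbers: dx, dy, dz in m, then a rotation vector rx, ry, rz in rad; each row is the pose to reach, as a shift and turn from the pose commanded when the command began, along the tool's axes at that moment; what a row does not reach only later rows make up. A row lasts 1/8 s, in which the tool goes at most 0.0625 m and 0.188 rad, less where a joint would pass 70% of its speed; a pose out of reach is approached as far as the arm can. OPENING is the finger opening in m, set as the command begins (- or left out keeps the last). The fingers move at their own pace and stop on an object; FORCE is the grip in N (left out, the last holds). Time passes only in rows, so rows that do not move let the fingers close. It prints the time, the measured TCP pose, the force, the opening and the grip force at its end.
- env.get_state(): the state, without advancing time (a new reading comes with each control period).
- viewer.read_camera(name): name is "scene" or "top" or "wrist"; returns a dict with "image" (420x560x3 uint8, red, green, blue), "K" (3x3 intrinsics, pixels), "R" (3x3) and "t" (3): a world point X has camera coordinates R X + t. Camera axes: x right, y down, z forward; pixel columns grow to the right and rows downward; lengths in m; the calibration is good to about 2 mm. A picture is of the moment at which its call begins. There is no depth.
- env.hand_in(): hands the job in; it is judged then, once.
Trained networks look in a picture, given as the dict that the camera call returned (one of the last four; its "shot" number tells which), for a name from the list of things; names that differ only in an ending like _2 or _b are one class to them, and where a whole thing is asked for, a point or a joint stands for the part that bears it (a point fixed in the world has none). Each returns a list of dicts, best first, with "confidence" (0 to 1); they miss things now and then, are a little off and sometimes report something else, mostly with a low value. They report only what shows in the picture. A call takes as long as a camera call. They do not tell look-alikes from the thing itself.
- nets.outline_of(label, picture): "region" (420x560 bool, what is visible of it) and "box" ([left, top, right, bottom] in pixels, round what is visible of it).
The state is a dict: "clock": time; "joint_pos": joint angles; "qvel": joint speeds; "tau": joint torques, N m; "tcp_pos": TCP position; "orientation": TCP orientation; "wrist_force": force on the tool from outside, world axes, zero at the start; "ft_torque": the same for the moment, N m; "finger_gap": finger opening in m; "grip_force": force on a finger pad.
Only numpy, scipy, OpenCV 4.12 (cv2) and the standard library are available. Lean on these libraries where they do the work, as an engineer would, in place of code of your own. Each camera call takes 0.05 s, during which the arm holds its last target. There are 200 camera calls.

TASK

Swing the lid of the hinged candle mould fully shut. Then draw the ball-lock pin out of its bench bracket with its button held in, slide it through the holes of the mould's clevis and the lid's tongue until its shoulder is home against the clevis, and let the button spring out so that the balls lock behind the far ear. Use light hand force only, and leave the other things on the bench where they stand.

Things in the scene. Friction and masses are not known exactly. Their poses are not given: they have to be found in the camera images.
- mould: Aluminium two-part mould for ball candles, screwed to the bench; origin: centre of its underside, z up, -x its front. Base 110 (x) x 160 (y) mm, top 52 mm up. In front stands a clevis: two ears 10 mm thick, 28 mm wide, outer faces at y = +18 and -18 mm, gap between them for the lid's tongue. The pin may go in from either side.
- lid (a joint): Lid angle, rad: 0 shut on its stop, positive open. Hinged along y at the mould's back edge (x = +61, z = 55 mm). The hinge is stiff and stays where it is left: about 8 to 15 N on the front band moves it, so only the rise in force tells the stop. Shut, its 6 mm plate has its top face 58.5 mm up (3.5 mm over the hinge axis); two domes reach 84 mm, their pour collars 93 mm.
- lid_press (a point): Point on the top face of the lid in the flat band along its front edge, mid-width, 104 mm from the hinge and 12 mm behind the front edge: a good place to push. The domes begin 14 mm behind it.
- clevis (a point): Centre of the clevis holes (x = -89, y = 0, z = 38 mm in the mould's frame), axis along the mould's y, 13 mm dia, 36 mm from outer face to outer face; ears end 14 mm above and in front of it. Lid shut, its 12 mm tongue stands between the ears, sprung, with its own 13 mm hole about 1.5 mm high: the pin's nose presses it into line (10 to 20 N), then the pin slides with an even drag of 4 to 10 N.
- pin: Steel ball-lock pin; origin on its axis at the shoulder, +x to the nose. Shank 12 mm dia, 52 mm long, last 8 mm tapered to 6 mm dia. Barrel 17 mm dia, 34 mm long behind the shoulder, then a round black flange 44 mm dia, 8 mm thick (x = -34 to -42), then the button. About 0.13 kg. Parked: shoulder at the bracket, nose to the bracket's -y, drooping a few degrees by its play.
- pin_nose (a point): Tip of the pin's nose, on the axis, 52 mm from the shoulder. Two balls stand 3 mm out of the shank on either side 37.5 to 41.5 mm from the shoulder; they go in flush only while the button is held in.
- pin_button (a joint): How far the button is pressed, m: 0 out, 0.006 fully in. Steel disc 42 mm dia, 5 mm thick, 6 mm behind the flange until it is pressed against it (pin x = -48 to -53 when out); spring 4 N at first to 7 N fully in. Squeezed against the flange from above, between fingers that straddle flange and button over the barrel, it holds in and the pin is held firmly.
- bracket: Steel U-channel screwed to the bench, the pin's park; origin: centre of its underside. Legs' outer faces at y = +17 and -17 mm, 34 mm wide, 63 mm tall, each with a 14 mm hole along y, 46 mm up. The pin's handle is on its +y side.
- bottle_a: Bystander: amber glass phial, 33 mm across, 75 mm tall, black cap; origin: centre of its underside.
- bottle_b: Bystander: amber glass phial, as bottle_a; origin: centre of its underside.
- bottle_c: Bystander: amber glass phial, as bottle_a; origin: centre of its underside.
- beaker: Bystander: empty glass beaker, 68 mm across, 85 mm tall; origin: centre of its underside.
- mug: Bystander: red mug, 76 mm across, 85 mm tall, handle to its +y; origin: centre of its underside.
- scale: Bystander: flat white digital scale, 170 x 200 mm, 26 mm tall; origin: centre of its underside.
- candle: Bystander: white pillar candle standing on the scale's pan, 68 mm across, 66 mm tall; origin: centre of its underside.
- tin: Bystander: low round aluminium tin, 72 mm across, 45 mm tall; origin: centre of its underside.
Things that resemble listed ones, but are neither listed nor needed, are in the scene too. Leave any red look-alike of the pin alone. Leave any purple look-alike of the bracket alone.

How it is judged:
By the outcome, as a careful person would: the job done as asked, in the order asked, and still so for the second after the job is handed in, with the robot touching nothing.
It also fails if it takes over 72 s, if anything falls off the work surface, if the arm or the gripper's body presses on something with over 40 N, if the wrist force passes 120 N, or if a joint passes its speed limit or range.

## Working session

There is one attempt and no reset: what is moved stays moved. The work goes in short steps, Python scripts to look and compute and a shell command to move; the robot and the scene stay as the last step left them, time stands still between calls to the robot, and variables do not carry over. Pictures are saved under pics/ and viewed, at most 10 in all, crops included, and the job is handed in when it is done.

```bash
mkdir -p pics; python3 - <<'E'
from workcell import env, viewer, nets
import cv2
for n in ("scene","top"):
    p=viewer.read_camera(n); cv2.imwrite(f"pics/{n}0.png",cv2.cvtColor(p["image"],cv2.COLOR_RGB2BGR))
    print(n,p["K"].tolist(),p["R"].round(4).tolist(),p["t"].round(4).tolist())
    for l in ("mould","lid","pin","bracket"):
        print(l,[(r["confidence"],r["box"]) for r in nets.outline_of(l,p)][:3])
print(env.get_state())
E
```

```text
scene [[508.5296921664864, 0.0, 285.6098292020461], [0.0, 508.5296921664864, 207.25598117499524], [0.0, 0.0, 1.0]] [[-0.629, 0.7774, -0.0088], [0.6342, 0.5065, -0.5841], [-0.4496, -0.373, -0.8116]] [0.4494, -0.3008, 1.5764]
mould [(0.83, [224.1, 170.1, 301.1, 257.6])]
lid [(0.91, [226.9, 173.0, 293.4, 245.3])]
pin [(0.72, [436.6, 229.9, 476.3, 246.7]), (0.71, [397.3, 248.8, 442.4, 279.1]), (0.17, [284.8, 286.8, 302.4, 314.5])]
bracket [(0.81, [396.8, 246.6, 421.9, 276.3]), (0.62, [371.2, 212.5, 395.4, 244.2])]
top [[454.0601981794197, 0.0, 275.83880254476657], [0.0, 454.0601981794197, 212.7000313174618], [0.0, 0.0, 1.0]] [[0.0017, -0.9996, -0.0266], [-0.9804, 0.0036, -0.1968], [0.1968, 0.0264, -0.9801]] [-0.0712, 0.5783, 0.9953]
mould [(0.87, [258.3, 156.6, 343.1, 233.4])]
lid [(0.8, [261.7, 159.5, 337.8, 214.1])]
pin [(0.94, [114.0, 234.8, 163.5, 250.1]), (0.75, [105.4, 281.5, 144.9, 314.0])]
bracket [(0.86, [138.7, 227.4, 160.2, 259.7]), (0.77, [184.3, 244.5, 202.0, 281.0])]
{'clock': 0.5, 'joint_pos': array([-1.30959865e+00,  3.13242399e-01,  4.60690137e-02,  1.30358824e+00,
        2.11624170e-05,  1.43120617e+00]), 'qvel': array([ 0.00010429, -0.00054506,  0.000409  , -0.00140136,  0.00056459,
        0.00104039]), 'tau': array([-1.18451408e-03, -4.79993427e+01,  2.98538554e+01,  1.85277604e-03,
       -1.12229059e-04, -4.27217003e-06]), 'tcp_pos': array([ 0.22434319, -0.52946327,  0.23128634]), 'orientation': array([1.66775668e-05, 9.79988242e-01, 1.99055380e-01, 1.16161089e-05]), 'wrist_force': array([ 0.16313946,  0.77013788, -0.44988811]), 'ft_torque': array([-0.00564641, -0.00959756, -0.02584347]), 'grip_force': 0.0, 'finger_gap': 0.08564118627078048}
```

View pics/scene0.png

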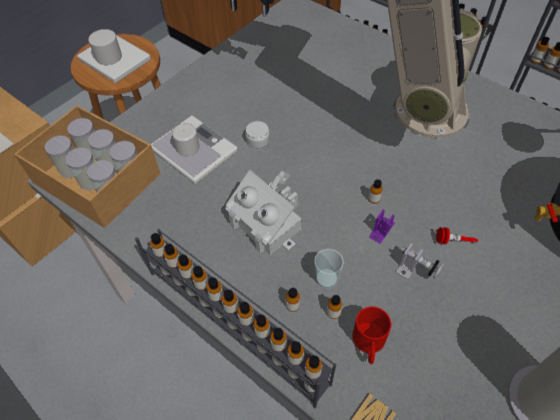

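View pics/top0.png

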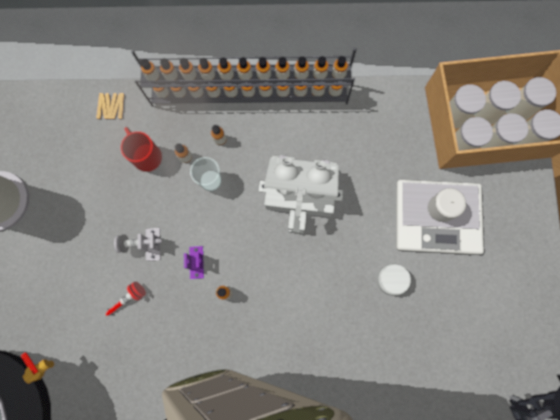

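The scene view shows the mould at about (265,210) with its lid open and the clevis at (285,185). The pin is in the steel bracket at (415,262), with the purple look-alike at (382,225) and the red one at (455,237). The top view shows the mould at (300,190), the clevis at (298,218), the bracket at (152,243) and the pin handle at (120,243). Next I'll zoom in.

```bash
cat > h.py <<'E'
from workcell import env, viewer, nets
import numpy as np, cv2
from scipy.spatial.transform import Rotation as Ro
def proj(p,X):
    c=(p["R"]@np.atleast_2d(X).T).T+p["t"]; u=(p["K"]@c.T).T; return u[:,:2]/u[:,2:]
def onplane(p,uv,z):
    d=p["R"].T@np.linalg.inv(p["K"])@np.array([uv[0],uv[1],1.]); o=-p["R"].T@p["t"]
    return o+d*(z-o[2])/d[2]
def rot():
    q=env.get_state()["orientation"]; return Ro.from_quat(np.r_[q[1:],q[0]])
def crop(p,x,y,w,h,s):
    im=cv2.cvtColor(p["image"],cv2.COLOR_RGB2BGR)[y:y+h,x:x+w]
    return cv2.resize(im,None,fx=s,fy=s,interpolation=cv2.INTER_CUBIC)
def tool(v): return rot().inv().apply(v)
E
python3 - <<'E'
from h import *
t=viewer.read_camera("top"); s=viewer.read_camera("scene")
a=np.hstack([crop(t,250,145,100,75+15,4),crop(s,218,165,100,90,4)])
b=np.hstack([crop(t,105,205,80,60,5),crop(s,380,225,80,60,5)])
b=b[:240]
cv2.imwrite("pics/c1.png",np.vstack([a,b]))
for n,uv,z in (("clevis",(298,221),.05),("brk",(152,243),.06),("flange",(119,243),.05),("tl",(265,158),.06)):
    print(n,onplane(t,uv,z).round(4))
E
```

```text
clevis [ 0.5597 -0.123   0.05  ]
brk [0.5077 0.2124 0.06  ]
flange [0.5091 0.2926 0.05  ]
tl [ 0.7097 -0.0459  0.06  ]
```

View pics/c1.png

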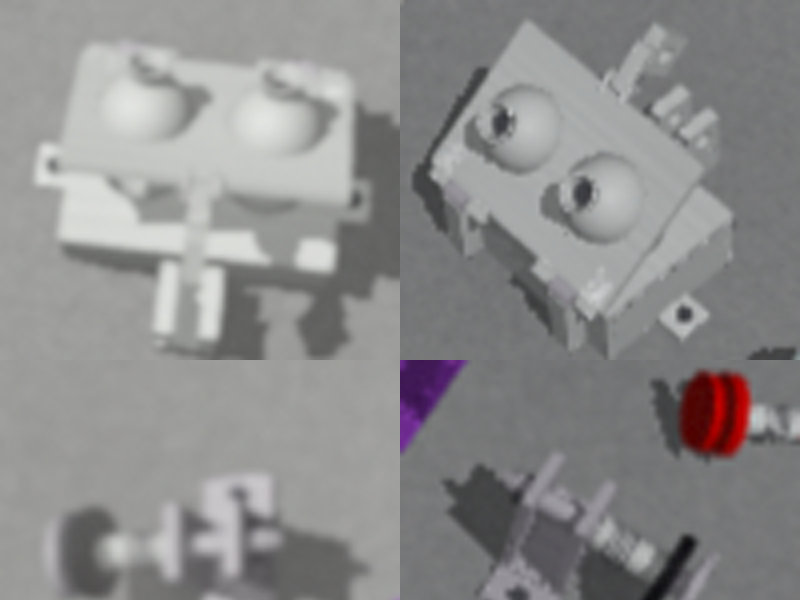

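The crops show the lid open about 40°, with its tongue pointing down towards the clevis. In the top view the clevis is at about (297,220) and the mould is yawed a few degrees. The pin sits along the bracket's axis with its handle at +y. I'll move above the mould and turn the tool so that its y lies along world y.

```bash
R='[0.414,-0.27,-0.07,0,0,-2.74]'; python3 -m creep '[[0.414,-0.27,-0.07,0,0,-1.5],[0.414,-0.27,-0.07,0,0,-1.5],[0.414,-0.27,-0.07,0,0,-1.5],[0.414,-0.27,-0.07,0,0,-1.5],[0.414,-0.27,-0.07,0,0,-1.5],[0.414,-0.27,-0.07,0,0,-1.5],[0.414,-0.27,-0.07,0,0,-1.5],[0.414,-0.27,-0.07,0,0,-1.5]]' 0.085 30
python3 -m creep '[[0,0,0,0,0,-1.24],[0,0,0,0,0,-1.24],[0,0,0,0,0,-1.24],[0,0,0,0,0,-1.24],[0,0,0,0,0,-1.24],[0,0,0,0,0,-1.24],[0,0,0,0,0,-1.24]]'
python3 - <<'E'
from h import *
p=viewer.read_camera("wrist"); s=env.get_state()
print(s["tcp_pos"],rot().as_matrix().round(3).tolist(),s["joint_pos"].round(2), "cam",(-p["R"].T@p["t"]).round(3),p["R"].round(3).tolist())
cv2.imwrite("pics/w1.png",crop(p,0,0,560,420,1.4))
E
```

```text
clock: 1.6
tcp_pos: [0.5011, -0.1175, 0.3019]
orientation: [0.001, 0.579, 0.815, 0.0]
wrist_force: [0.9, -1.1, 0.3]
finger_gap: 0.0856
grip_force: 0.0
clock: 2.48
tcp_pos: [0.5002, -0.1193, 0.3014]
orientation: [0.0, -0.002, 1.0, -0.0]
wrist_force: [0.7, -0.9, 0.4]
finger_gap: 0.0851
grip_force: 0.0
[ 0.50018673 -0.11934768  0.30138461] [[-1.0, -0.006, 0.0], [-0.006, 1.0, -0.0], [-0.0, -0.0, -1.0]] [-0.39  0.18  0.05  1.43 -0.   -0.4 ] cam [ 0.435 -0.119  0.444] [[-0.004, 1.0, 0.0], [0.965, 0.004, 0.262], [0.262, 0.001, -0.965]]
```

View pics/w1.png

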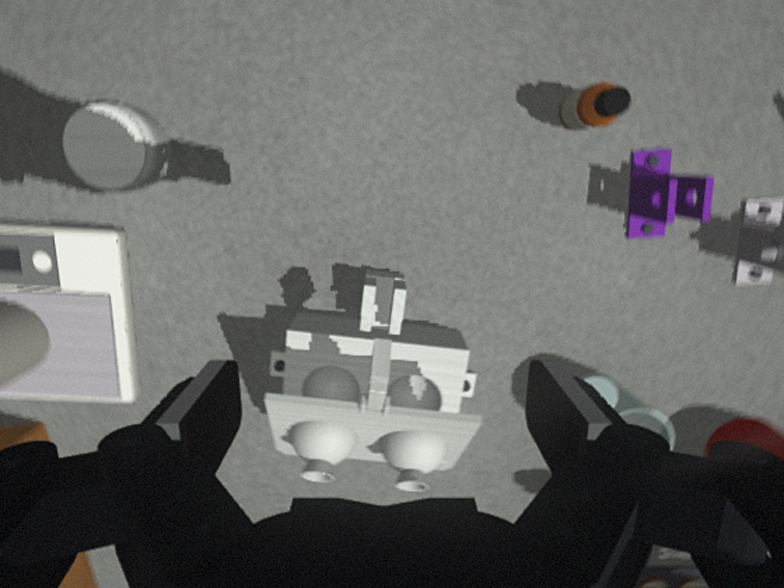

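The wrist view shows the clevis at about (383,305), the lid's front edge along (270,400)-(480,418) and domes behind it, so the lid is open about 50°. I'll crop for exact pixels.

```bash
python3 - <<'E'
from h import *
p=viewer.read_camera("wrist")
im=crop(p,185,185,165,150,4)
for i in range(0,165,10):
    cv2.putText(im,str(185+i),(i*4,8),0,.3,(0,255,255)); cv2.line(im,(i*4,8),(i*4,14),(0,255,255))
for i in range(0,150,10):
    cv2.putText(im,str(185+i),(0,i*4+4),0,.3,(0,255,255)); cv2.line(im,(20,i*4),(26,i*4),(0,255,255))
cv2.imwrite("pics/w2.png",im); print(p["K"])
E
```

```text
[[343.42768111   0.         273.62450322]
 [  0.         343.42768111 205.2322185 ]
 [  0.           0.           1.        ]]
```

View pics/w2.png

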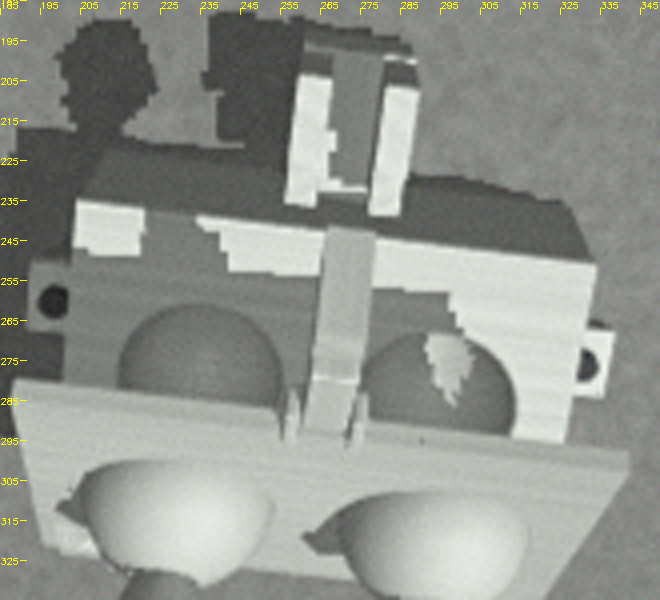

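```bash
cat >> h.py <<'E'
def mould_T(q,m):
    c,s=np.cos(q[2]),np.sin(q[2]); m=np.atleast_2d(m)
    return np.c_[q[0]+c*m[:,0]-s*m[:,1],q[1]+s*m[:,0]+c*m[:,1],m[:,2]]
E
python3 - <<'E'
from h import *
from scipy.optimize import least_squares
p=viewer.read_camera("wrist")
M=np.array([[-55,-80,52],[-55,80,52],[-103,-18,52],[-75,-18,52],[-103,18,52],[-75,18,52]])/1e3
P=np.array([[203.75,235],[334,251.25],[260.5,203.75],[256.2,236],[289.75,206.75],[285,239]])
r=least_squares(lambda q:(proj(p,mould_T(q,M))-P).ravel(),[.65,-.12,0]); q=r.x
print(q,r.fun.reshape(-1,2).round(1).tolist())
for uv,n in (((266,292),3.5),((265.75,289),-2.5)):
    f=lambda t:(proj(p,mould_T(q,[.061-.116*np.cos(t[0])+n/1e3*np.sin(t[0]),0,.055+.116*np.sin(t[0])+n/1e3*np.cos(t[0])]))[0]-uv)[1:]
    print(least_squares(f,[.8]).x)
print("clevis",mould_T(q,[-.089,0,.038]))
for th in (1.2,1,.8,.6,.4,.2,0): print(th,mould_T(q,[.061-.104*np.cos(th)+.0035*np.sin(th),0,.055+.104*np.sin(th)+.0035*np.cos(th)]).round(3))
E
```

```text
[ 0.64737302 -0.13124461 -0.13367716] [[0.1, 3.1], [-0.3, 3.1], [-1.1, 3.1], [0.4, -7.0], [-0.2, 3.9], [1.2, -6.2]]
[0.59969287]
[0.62219329]
clevis [[ 0.55916704 -0.11938274  0.038     ]]
1.2 [[ 0.674 -0.135  0.153]]
1 [[ 0.655 -0.132  0.144]]
0.8 [[ 0.639 -0.13   0.132]]
0.6 [[ 0.625 -0.128  0.117]]
0.4 [[ 0.614 -0.127  0.099]]
0.2 [[ 0.608 -0.126  0.079]]
0 [[ 0.605 -0.126  0.058]]
```

```bash
python3 - <<'E'
from h import *
from scipy.optimize import least_squares
p=viewer.read_camera("wrist")
M=np.array([[-55,-80,52],[-55,80,52],[-103,-18,52],[-103,18,52]])/1e3
P=np.array([[203.75,235],[334,251.25],[260.5,203.75],[289.75,206.75]])
r=least_squares(lambda q:(proj(p,mould_T(q,M))-P).ravel(),[.65,-.12,0]); q=r.x
print(q,r.fun.reshape(-1,2).round(1).tolist())
for uv,n in (((266,292),3.5),((265.75,289),-2.5)):
    f=lambda t:(proj(p,mould_T(q,[.061-.116*np.cos(t[0])+n/1e3*np.sin(t[0]),0,.055+.116*np.sin(t[0])+n/1e3*np.cos(t[0])]))[0]-uv)[1:]
    print(least_squares(f,[.8]).x)
print("clevis",mould_T(q,[-.089,0,.038]))
for th in (1.2,1,.8,.6,.4,.2,0): print(th,mould_T(q,[.061-.104*np.cos(th)+.0035*np.sin(th),0,.055+.104*np.sin(th)+.0035*np.cos(th)]).round(3))
E
```

```text
[ 0.64318335 -0.1311315  -0.13633334] [[0.3, -0.2], [0.3, -0.0], [-0.7, -0.3], [0.2, 0.6]]
[0.63387247]
[0.65712315]
clevis [[ 0.55500918 -0.11903538  0.038     ]]
1.2 [[ 0.67  -0.135  0.153]]
1 [[ 0.651 -0.132  0.144]]
0.8 [[ 0.634 -0.13   0.132]]
0.6 [[ 0.621 -0.128  0.117]]
0.4 [[ 0.61  -0.127  0.099]]
0.2 [[ 0.603 -0.126  0.079]]
0 [[ 0.601 -0.125  0.058]]
```

```bash
python3 -m creep '[[-0.13,-0.009,0.146,0,0,0.142],[-0.13,-0.009,0.146,0,0,0.142],[-0.13,-0.009,0.146,0,0,0.142],[-0.13,-0.009,0.146,0,0,0.142],[-0.13,-0.009,0.146,0,0,0.142]]' 0 30
python3 -m creep '[[0,0,0.004,0,0,0],[0.001,0,0.009,0,0,0],[0.002,0,0.014,0,0,0],[0.004,0,0.02,0,0,0],[0.005,0,0.025,0,0,0],[0.007,0,0.03,0,0,0]]'
```

```text
clock: 3.3
tcp_pos: [0.6297, -0.1283, 0.1549]
orientation: [-0.001, 0.072, 0.997, 0.0]
wrist_force: [-0.6, 0.2, 0.0]
finger_gap: -0.0
grip_force: 0.0
clock: 4.05
tcp_pos: [0.6239, -0.1276, 0.1257]
orientation: [0.001, 0.071, 0.997, -0.0]
wrist_force: [0.8, 0.6, 15.0]
finger_gap: 0.0001
grip_force: 6.3
```

```bash
python3 -m creep '[[0.004,0,0.008,0,0,0],[0.008,0,0.016,0,0,0],[0.012,0,0.024,0,0,0],[0.015,0,0.032,0,0,0]]'
python3 -m creep '[[0.002,0,0.007,0,0,0],[0.004,0,0.014,0,0,0],[0.005,0,0.02,0,0,0],[0.006,0,0.024,0,0,0]]'
```

```text
clock: 4.55
tcp_pos: [0.6099, -0.1261, 0.0965]
orientation: [0.003, 0.071, 0.997, -0.001]
wrist_force: [-2.6, 0.0, 16.2]
finger_gap: 0.0001
grip_force: 6.6
clock: 5.05
tcp_pos: [0.6029, -0.1253, 0.0714]
orientation: [0.001, 0.072, 0.997, -0.001]
wrist_force: [-2.8, -1.4, 11.8]
finger_gap: 0.0001
grip_force: 6.3
```

```bash
python3 -m creep '[[0.001,0,0.003,0,0,0],[0.001,0,0.006,0,0,0],[0.001,0,0.008,0,0,0],[0.001,0,0.01,0,0,0]]'
python3 -m creep '[[0,0,0.001,0,0,0],[0,0,0.002,0,0,0]]'
```

```text
clock: 5.55
tcp_pos: [0.6018, -0.1252, 0.0614]
orientation: [0.001, 0.072, 0.997, -0.001]
wrist_force: [-4.7, -1.4, 13.6]
finger_gap: -0.0
grip_force: 6.3
clock: 5.8
tcp_pos: [0.6017, -0.1252, 0.0593]
orientation: [0.001, 0.072, 0.997, -0.001]
wrist_force: [-5.6, -0.6, 12.6]
finger_gap: 0.0002
grip_force: 6.4
```

```bash
python3 -m creep '[[0,0,0.001,0,0,0]]'; python3 -m creep '[[0,0,0.001,0,0,0],[0,0,0.001,0,0,0]]'
```

```text
clock: 5.92
tcp_pos: [0.6016, -0.1252, 0.0585]
orientation: [0.001, 0.072, 0.997, -0.001]
wrist_force: [-7.3, -0.0, 19.9]
finger_gap: 0.0
grip_force: 10.2
clock: 6.18
tcp_pos: [0.6017, -0.1252, 0.0585]
orientation: [0.001, 0.072, 0.997, -0.001]
wrist_force: [-7.8, -1.2, 19.3]
finger_gap: 0.0005
grip_force: 9.7
```

```bash
python3 -m creep '[[0,0,0.001,0,0,0],[0,0,0.001,0,0,0]]';  python3 -m creep '[[0,0,0.001,0,0,0],[0,0,0.001,0,0,0]]'
```

```text
clock: 6.42
tcp_pos: [0.6017, -0.1252, 0.0584]
orientation: [0.001, 0.072, 0.997, -0.001]
wrist_force: [-9.8, -0.1, 24.6]
finger_gap: 0.0001
grip_force: 12.5
clock: 6.68
tcp_pos: [0.6017, -0.1252, 0.0584]
orientation: [0.002, 0.071, 0.997, -0.001]
wrist_force: [-10.8, 0.6, 31.3]
finger_gap: 0.0002
grip_force: 15.3
```

```bash
python3 -m creep '[[0,0,-0.05,0,0,0],[0,0,-0.11,0,0,0],[0,0,-0.17,0,0,0],[0.045,0.09,-0.19,0,0,0]]' 0.04 30
python3 -m creep '[[0.137,0.263,0,0,0,-0.142],[0.137,0.263,0,0,0,-0.142],[0.137,0.263,0,0,0,-0.142],[0.137,0.263,0,0,0,-0.142],[0.137,0.263,0,0,0,-0.142],[0.137,0.263,0,0,0,-0.142],[0.137,0.263,0,0,0,-0.142]]'
python3 - <<'E'
from h import *
p=viewer.read_camera("wrist"); s=env.get_state()
print(s["tcp_pos"],rot().as_matrix().round(3).tolist())
for l in ("pin","bracket"): print(l,[(r["confidence"],r["box"]) for r in nets.outline_of(l,p)][:3])
np.savez("wb.npz",R=p["R"],t=p["t"],K=p["K"],image=p["image"])
cv2.imwrite("pics/w3.png",crop(p,0,0,560,420,1.4))
E
```

```text
clock: 7.18
tcp_pos: [0.5859, -0.0692, 0.2403]
orientation: [0.005, 0.074, 0.997, -0.001]
wrist_force: [-0.0, 1.0, -1.0]
finger_gap: 0.0401
grip_force: 0.0
clock: 8.05
tcp_pos: [0.484, 0.2135, 0.2353]
orientation: [0.0, 0.0, 1.0, -0.0]
wrist_force: [-0.1, -0.8, 0.8]
finger_gap: 0.04
grip_force: 0.0
[0.48429782 0.21296988 0.23529282] [[-1.0, 0.002, 0.0], [0.002, 1.0, -0.0], [-0.0, -0.0, -1.0]]
pin [(0.78, [293.4, 34.1, 392.0, 117.4]), (0.56, [252.6, 184.6, 364.4, 226.9]), (0.25, [0.0, 289.2, 32.9, 364.2])]
bracket [(0.92, [268.9, 163.7, 306.8, 234.3])]
```

View pics/w3.png

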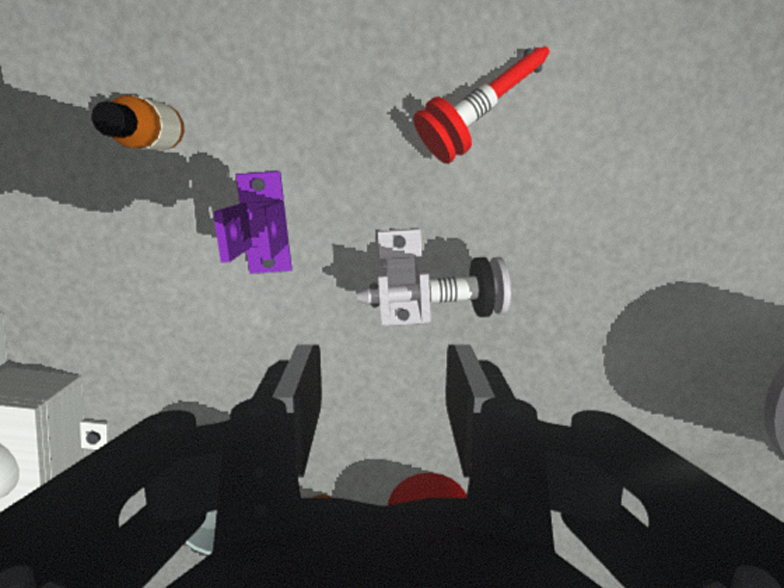

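The wrist view shows the bracket at about (403,285), the pin nose at (365,296), the black flange at (483,287) and the button at (503,285). I'll crop for exact pixels.

```bash
python3 - <<'E'
from h import *
p=dict(np.load("wb.npz"))
im=crop(p,245,155,130,85,6)
for i in range(0,130,10):
    cv2.putText(im,str(245+i),(i*6,8),0,.35,(0,255,255)); cv2.line(im,(i*6,8),(i*6,14),(0,255,255))
for i in range(0,85,10):
    cv2.putText(im,str(155+i),(0,i*6+4),0,.35,(0,255,255)); cv2.line(im,(24,i*6),(30,i*6),(0,255,255))
cv2.imwrite("pics/w4.png",im)
E
```

```text
(no output)
```

View pics/w4.png

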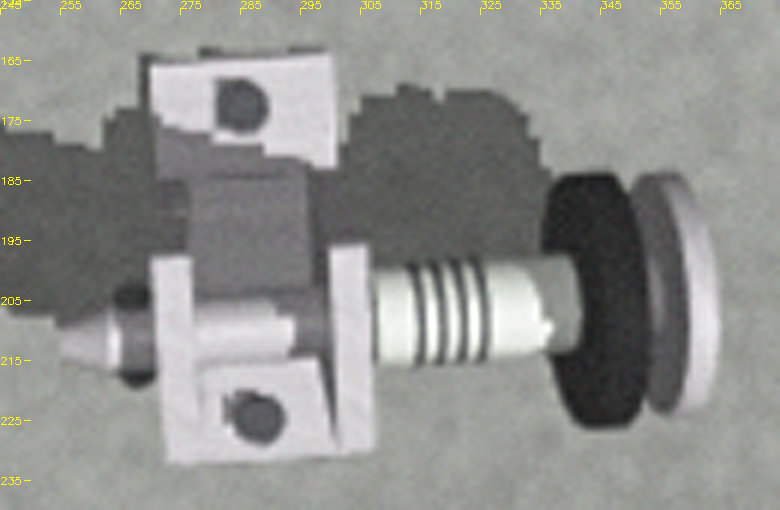

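```bash
python3 - <<'E'
from h import *
from scipy.optimize import least_squares
p=dict(np.load("wb.npz"))
M=np.array([[-17,-17,63],[17,-17,63],[-17,17,63],[17,17,63]])/1e3
P=np.array([[270,197.7],[272.8,232],[306.7,195.7],[307.5,230]])
r=least_squares(lambda q:(proj(p,mould_T(q,M))-P).ravel(),[.5,.21,0]); q=r.x
print(q,r.fun.reshape(-1,2).round(1).tolist())
for z in (.046,.043,.040):
  print(z,"shoulder",mould_T(q,[0,.017,z]),"flange",mould_T(q,[0,.055,z]),proj(p,mould_T(q,[0,.055,z])),"btn out",proj(p,mould_T(q,[0,.070,z])),"nose",proj(p,mould_T(q,[0,-.035,z+.006])))
  print([ (k,onplane(p,uv,z).round(4)) for k,uv in (("fl",(344.5,205)),("btn",(363,204)),("sh",(308,208)))])
E
```

```text
[0.51264058 0.22916835 0.06050916] [[0.4, 0.2], [-0.2, -0.1], [-0.3, 0.1], [0.1, -0.1]]
0.046 shoulder [[0.51161255 0.24613724 0.046     ]] flange [[0.50931461 0.2840677  0.046     ]] [[343.38263593 206.03355394]] btn out [[358.39795863 205.16190569]] nose [[253.38346261 212.9306494 ]]
[('fl', array([0.5082, 0.2851, 0.046 ])), ('btn', array([0.5072, 0.3036, 0.046 ])), ('sh', array([0.5114, 0.2487, 0.046 ]))]
0.043 shoulder [[0.51161255 0.24613724 0.043     ]] flange [[0.50931461 0.2840677  0.043     ]] [[342.80002769 205.24860755]] btn out [[357.68946789 204.38370768]] nose [[253.55463167 212.07734409]]
[('fl', array([0.5091, 0.2858, 0.043 ])), ('btn', array([0.508 , 0.3044, 0.043 ])), ('sh', array([0.5122, 0.249 , 0.043 ]))]
0.04 shoulder [[0.51161255 0.24613724 0.04      ]] flange [[0.50931461 0.2840677  0.04      ]] [[342.22707005 204.47666337]] btn out [[356.99272087 203.61840885]] nose [[253.7229295 211.2383523]]
[('fl', array([0.5099, 0.2864, 0.04  ])), ('btn', array([0.5088, 0.3052, 0.04  ])), ('sh', array([0.513 , 0.2493, 0.04  ]))]
```

```bash
python3 -m creep '[[-0.0245,0.078,0.135,0.055,0,-0.062],[-0.0245,0.078,0.135,0.055,0,-0.062],[-0.0245,0.078,0.135,0.055,0,-0.062],[-0.0245,0.078,0.135,0.055,0,-0.062],[-0.0245,0.078,0.135,0.055,0,-0.062]]' 0.04 50
python3 - <<'E'
from h import *
t=np.array([.5089,.2911,.0555]); s=env.get_state()
print(tool(t-s["tcp_pos"]), rot().as_matrix()[:,1])
p=viewer.read_camera("wrist"); cv2.imwrite("pics/w5.png",crop(p,140,120,280,210,2.8))
E
```

```text
clock: 8.82
tcp_pos: [0.5094, 0.2907, 0.1014]
orientation: [0.0, -0.03, 0.999, -0.028]
wrist_force: [0.1, 0.2, 0.7]
finger_gap: 0.0399
grip_force: 0.0
[0.00038514 0.00299772 0.04581292] [-0.05961302  0.99670027 -0.05508961]
```

View pics/w5.png

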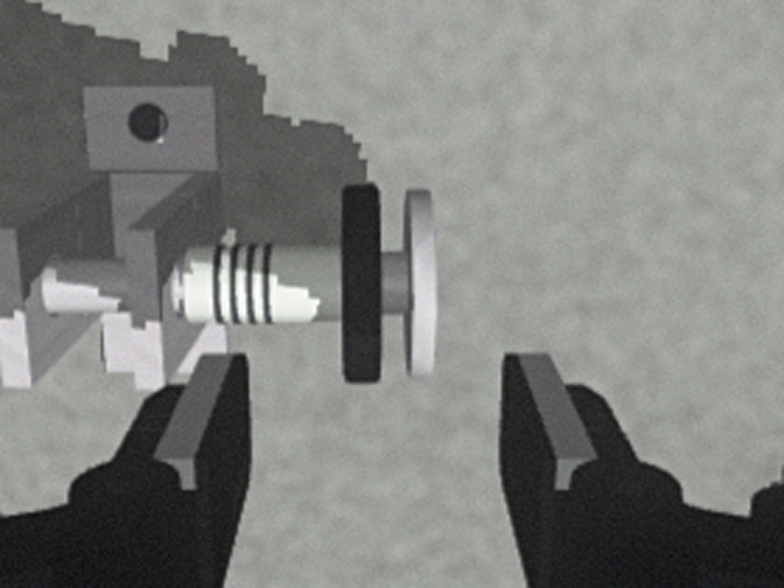

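The picture shows the flange (343-380) and button (405-437) parallel to the pads, with the pads' midline at about 375 and the handle's at about 390. That matches the planned +3 mm in y, so I'll descend.

```bash
python3 -m creep '[[0,0.003,0.015,0,0,0],[0,0.003,0.030,0,0,0],[0,0.003,0.04,0,0,0],[0,0.003,0.044,0,0,0],[0,0.003,0.044,0,0,0]]'
```

```text
clock: 9.5
tcp_pos: [0.5082, 0.2921, 0.0559]
orientation: [-0.0, -0.031, 0.999, -0.028]
wrist_force: [-0.9, 0.1, 0.0]
finger_gap: 0.04
grip_force: 0.0
```

```bash
python3 - <<'E'
from h import *
p=viewer.read_camera("wrist"); cv2.imwrite("pics/w6.png",crop(p,140,120,280,210,2.8))
E
```

```text
(no output)
```

View pics/w6.png

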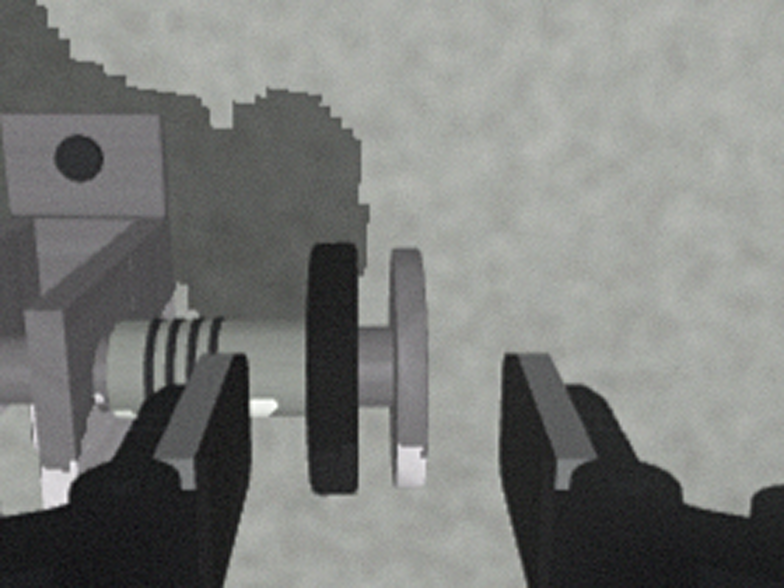

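```bash
python3 - <<'E'
from h import *
p=viewer.read_camera("wrist"); s=env.get_state(); R=rot()
print(proj(p,s["tcp_pos"]))
for z in (.041,.043,.045):
  for n,uv in (("fl",(258.6,251.4)),("btn",(286,251.2)),("shoulder",(178.5,250.5))): print(z,n,R.inv().apply(onplane(p,uv,z)-s["tcp_pos"]).round(4))
E
```

```text
[[272.30876785 263.48056536]]
0.041 fl [-0.0009 -0.0068  0.016 ]
0.041 btn [-0.0005  0.0067  0.0152]
0.041 shoulder [-0.0013 -0.0471  0.0182]
0.043 fl [-0.     -0.0067  0.014 ]
0.043 btn [0.0004 0.0066 0.0132]
0.043 shoulder [-0.0005 -0.0465  0.0162]
0.045 fl [ 0.0008 -0.0067  0.012 ]
0.045 btn [0.0012 0.0065 0.0113]
0.045 shoulder [ 0.0004 -0.0459  0.0141]
```

```bash
python3 -m creep '[[0,0,0.0025,0,0,0],[0,0,0.0025,0,0,0]]'; python3 -m creep '[[0,0,0,0,0,0],[0,0,0,0,0,0],[0,0,0,0,0,0],[0,0,0,0,0,0],[0,0,0,0,0,0]]' 0.005 50
```

```text
clock: 9.85
tcp_pos: [0.5084, 0.2921, 0.0539]
orientation: [0.0, -0.031, 0.999, -0.028]
wrist_force: [0.7, 0.3, -0.2]
finger_gap: 0.04
grip_force: 0.0
clock: 10.48
tcp_pos: [0.5085, 0.2918, 0.0538]
orientation: [-0.0, -0.03, 0.999, -0.028]
wrist_force: [-0.2, -2.2, 0.6]
finger_gap: 0.0109
grip_force: 50.9
```

```bash
python3 - <<'E'
from h import *
p=viewer.read_camera("wrist"); a=crop(p,180,180,130,130,3)
s=viewer.read_camera("scene"); b=crop(s,390,215,65,65,6)
cv2.imwrite("pics/w7.png",np.hstack([a,b]))
E
```

```text
(no output)
```

View pics/w7.png

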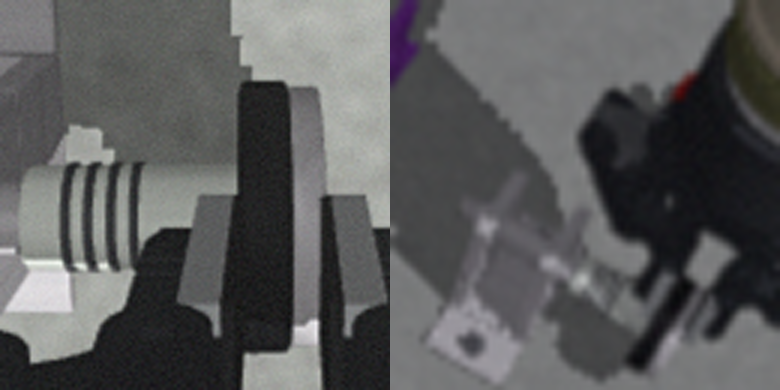

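The left part shows the button pressed flush against the flange, both gripped between the pads. The right part shows the pin still in the bracket. That was my tenth picture, so from here I'll measure numerically. Drawing the pin out now.

```bash
python3 -m creep '[[0,0.005,0,0,0,0],[0,0.01,0,0,0,0],[0,0.016,0,0,0,0],[0,0.022,0,0,0,0]]';  python3 -m creep '[[0,0.008,0,0,0,0],[0,0.018,0,0,0,0],[0,0.028,0,0,0,0],[0,0.038,0,0,0,0],[0,0.048,0,0,0,0]]'
```

```text
clock: 11.08
tcp_pos: [0.5069, 0.3148, 0.0525]
orientation: [-0.0, -0.031, 0.999, -0.027]
wrist_force: [0.3, -0.1, -2.0]
finger_gap: 0.011
grip_force: 49.4
clock: 11.7
tcp_pos: [0.5041, 0.3626, 0.0499]
orientation: [0.0, -0.031, 0.999, -0.028]
wrist_force: [0.2, -0.1, -1.4]
finger_gap: 0.0108
grip_force: 49.4
```

```bash
python3 -m creep '[[0,0.003,-0.06,0,0,0],[0,0.006,-0.12,-0.055,0,0],[0,0.006,-0.12,-0.055,0,0],[0,0.006,-0.12,-0.055,0,0]]'
python3 - <<'E'
from h import *
s=env.get_state(); R=rot(); print(s["tcp_pos"],R.as_matrix().round(4).tolist())
p=viewer.read_camera("wrist")
for r in nets.outline_of("pin",p)[:3]:
    print(r["confidence"],r["box"])
print("pred nose,shoulder,flange",proj(p,s["tcp_pos"]+R.apply([[0,-.0925,.0115],[0,-.0405,.0115],[0,-.0025,.0115]])))
np.savez("hand.npz",R=p["R"],t=p["t"],K=p["K"],image=p["image"])
g=cv2.cvtColor(p["image"],cv2.COLOR_RGB2GRAY)
print(g[225:290:3,40:250:8])
E
```

```text
clock: 12.2
tcp_pos: [0.5034, 0.3744, 0.1692]
orientation: [-0.001, -0.031, 1.0, -0.0]
wrist_force: [0.2, -0.0, -2.2]
finger_gap: 0.0108
grip_force: 49.3
[0.50338119 0.37442615 0.16924156] [[-0.9981, -0.0611, -0.0017], [-0.0611, 0.9981, -0.0005], [0.0017, -0.0004, -1.0]]
0.86 [78.9, 207.9, 291.5, 297.7]
0.68 [97.4, 0.0, 224.7, 85.0]
pred nose,shoulder,flange [[ 80.28067327 252.75344667]
 [188.20482544 252.77438826]
 [267.04727994 252.78968684]]
[[171 179 167 168 170 172 173 168 221 219 219 220 216 171 166 172 165 161
  175 169 165 170 171 168 159 175 173]
 [174 172 167 169 168 171 170 171 166 166 171 162 176 172 171 175 169 164
  172 167 161 162 172 179 163 179 163]
 [170 176 174 178 164 171 173 171 171 173 173 166 172 164 168 172 163 167
  162 173 162 167 174 181 159 181 172]
 [170 171 176 175 160 166 172 169 177 171 159 167 171 166 170 167 157 169
  170 166 159 165 131 108 153 149 146]
 [168 174 173 169 175 173 161 171 169 169 166 168 169 160 168 164 161 170
  173 117 108  74  57  51 122 111 125]
 [168 164 181 172 171 173 168 170 168 169 178 170 166 159 167 159 151 156
  140 140  8
[... 1135 characters left out ...]
 135 113  40  49  89]
 [165 164 166 175 173 167 173 172 167 168 176 174 171 167 171 164 165 166
  173 172 169 167 171  76  35  80  96]
 [173 163 175 168 172 169 175 177 170 170 181 172 168 163 170 175 166 172
  166 176 163 165 167  34  37  88  88]
 [171 157 169 165 174 174 162 173 168 173 176 170 164 163 170 168 173 173
  163 177 162 165 172  30  27  96  86]
 [162 165 173 172 174 164 167 165 168 172 172 168 171 167 170 168 173 167
  155 166 171 159 169  31  33  30 127]
 [174 175 171 172 168 171 173 171 169 178 165 165 171 166 164 161 169 169
  160 164 167 167  94  30  33  30  34]
 [174 166 166 165 168 171 166 172 161 175 162 165 172 174 163 171 180 173
  172 171 168 176  32  36  35  32  28]]
```

```bash
python3 - <<'E'
from h import *
p=dict(np.load("hand.npz")); g=cv2.GaussianBlur(cv2.cvtColor(p["image"],cv2.COLOR_RGB2GRAY),(5,1),0).astype(float)
for c in (80,84,88,95,100,105,110,115,120,125,130,140,145,150,160,170,175,180,185):
    col=g[225:285,c]; r=np.where(col<153)[0]+225; 
    print(c,r.min(),r.max(),(r.min()+r.max())/2 if len(r) else 0,len(r))
s=env.get_state(); R=rot()
for z in (.0095,.0115,.0135): print(z,[proj(p,s["tcp_pos"]+R.apply([[sx*.006,y,z] for sx in(1,-1)]))[:,1].round(1).tolist() for y in (-.08,-.045)])
E
```

```text
80 248 261 254.5 14
84 246 263 254.5 18
88 245 264 254.5 20
95 242 267 254.5 26
100 242 267 254.5 26
105 242 267 254.5 26
110 242 267 254.5 26
115 241 267 254.0 27
120 242 266 254.0 25
125 241 267 254.0 27
130 241 266 253.5 26
140 241 266 253.5 26
145 241 265 253.0 25
150 241 263 252.0 23
160 241 263 252.0 23
170 240 261 250.5 22
175 241 261 251.0 21
180 240 264 252.0 25
185 240 265 252.5 26
0.0095 [[239.4, 262.6], [239.3, 262.5]]
0.0115 [[237.9, 260.8], [237.8, 260.8]]
0.0135 [[236.4, 259.1], [236.4, 259.1]]
```

```bash
python3 -m creep '[[-0.048,-0.363,0.02,0,0,0.197],[-0.048,-0.363,0.02,0,0,0.197],[-0.048,-0.363,0.02,0,0,0.197],[-0.048,-0.363,0.02,0,0,0.197],[-0.048,-0.363,0.02,0,0,0.197],[-0.048,-0.363,0.02,0,0,0.197],[-0.048,-0.363,0.02,0,0,0.197],[-0.048,-0.363,0.02,0,0,0.197]]'
python3 -m creep '[[0,0,0,0,0,0],[0,0,0,0,0,0],[0,0,0,0,0,0]]'
cat > m.py <<'E'
from h import *
s=env.get_state(); R=rot(); p=viewer.read_camera("wrist"); s2=env.get_state()
print(s["tcp_pos"],(s2["tcp_pos"]-s["tcp_pos"]).round(4),R.as_matrix().round(4).tolist())
g=cv2.GaussianBlur(cv2.cvtColor(p["image"],cv2.COLOR_RGB2GRAY),(5,1),0).astype(float)
pr=proj(p,s2["tcp_pos"]+rot().apply([[0,-.0925,.0115],[0,-.08,.0115],[0,-.045,.0115]])).round(1); print("pred",pr.tolist())
print([r["box"] for r in nets.outline_of("pin",p)[:2]])
np.savez("hand.npz",R=p["R"],t=p["t"],K=p["K"],image=p["image"])
for c in range(78,190,8):
    col=g[225:285,c]; d=np.abs(np.diff(col)); r=np.where(d>18)[0]+225.5; print(c,r.min() if len(r) else 0,r.max() if len(r) else 0)
E
python3 m.py
```

```text
clock: 13.3
tcp_pos: [0.5725, 0.0152, 0.1479]
orientation: [-0.003, 0.068, 0.998, 0.0]
wrist_force: [0.3, -0.1, -1.3]
finger_gap: 0.0109
grip_force: 49.5
clock: 13.68
tcp_pos: [0.5736, 0.016, 0.1495]
orientation: [-0.001, 0.067, 0.998, -0.0]
wrist_force: [0.6, -0.6, -0.6]
finger_gap: 0.0105
grip_force: 49.5
[0.57356558 0.01600004 0.14953599] [ 0.     -0.0002  0.    ] [[-0.991, 0.1339, -0.0015], [0.1339, 0.991, -0.0002], [0.0015, -0.0004, -1.0]]
pred [[79.6, 253.1], [105.6, 253.1], [178.2, 253.1]]
[[75.1, 210.2, 288.4, 298.7]]
78 230.5 261.5
86 233.5 264.5
94 228.5 267.5
102 230.5 267.5
110 239.5 267.5
118 238.5 266.5
126 235.5 266.5
134 226.5 266.5
142 265.5 266.5
150 240.5 266.5
158 264.5 266.5
166 264.5 265.5
174 264.5 265.5
182 264.5 265.5
```

```bash
python3 -m creep '[[0.0005,-0.001,0.05,0,0,-0.003],[0.0005,-0.001,0.09,0,0,-0.003],[0.0005,-0.001,0.1,0,0,-0.003],[0.0005,-0.001,0.1,0,0,-0.003],[0.0005,-0.001,0.1,0,0,-0.003]]'
python3 - <<'E'
from h import *
q=np.array([.64318,-.13113,-.13633]); s=env.get_state(); R=rot()
def inm(X): d=X-mould_T(q,[-.089,0,.038])[0]; c,n=np.cos(q[2]),np.sin(q[2]); return np.array([c*d[0]+n*d[1],-n*d[0]+c*d[1],d[2]]).round(4)
for n,v in (("nose",[0,-.0925,.0115]),("shoulder",[0,-.0405,.0115])): print(n,inm(s["tcp_pos"]+R.apply(v)))
p=viewer.read_camera("wrist"); g=cv2.cvtColor(p["image"],cv2.COLOR_RGB2GRAY).astype(int)
M=np.array([[-103,-18,52],[-103,-8,52],[-103,18,52],[-103,8,52],[-75,18,52],[-103,18,38],[-103,18,0]])/1e3
pr=proj(p,mould_T(q,M)); print(pr.round(1).tolist(), proj(p,s["tcp_pos"]+R.apply([0,-.0925,.0115])))
u,v=pr[2].astype(int); print(u,v); y0=max(v-16,0); x0=max(u-28,0); print(x0,y0); print(g[y0:v+24:2,x0:u+16:2])
E
```

```text
clock: 14.4
tcp_pos: [0.5745, 0.0139, 0.0513]
orientation: [0.001, 0.066, 0.998, -0.0]
wrist_force: [-0.6, -0.2, -1.7]
finger_gap: 0.0107
grip_force: 49.5
nose [0.0015 0.0419 0.0018]
shoulder [0.0014 0.0939 0.0018]
[[-77.8, 230.5], [-54.8, 230.6], [4.9, 230.8], [-18.1, 230.7], [17.3, 288.7], [27.1, 220.9], [72.3, 200.8]] [[ 80.04354017 252.99161227]]
4 230
0 214
[[105 106 105 106 105 103  91  81  88  89]
 [102 102 104 103  90  88  85  89 100 104]
 [105  92  92  84  92  92 104  98 101 107]
 [ 90  86  83  99 107 107 104 105 110 104]
 [ 92  98 101 102 106 105 103 102 101 105]
 [102 106 101 105 102 106 106  97  99  90]
 [104 104 100 101 101 102  98  89  89  88]
 [ 99  99 103  96  93  89  83  83  81  85]
 [137 135 137  87  83  84  86  86  81  90]
 [147 147 146  88  87  87  88  92  94  86]
 [149 146 145 101  83  85  90  83  88  89]
 [147 151 144 127  89  91  86  90  85  87]
 [146 147 151 149  87  84  85  89  88  90]
 [145 146 140 145  95  88  88  85  90  82]
 [142 145 143 149  96  80  83  84  87  89]
 [145 141 143 147 123  85  83  86  87  87]
 [146 149 146 146 132  85  86  91  88  88]
 [147 149 150 145 144  89  88  88  90  83]
 [149 146 146 145 150  95  90  90  92  91]
 [151 150 150 145 146 114  90  95  92  94]]
```

```bash
cat > n.py <<'E'
from h import *
q=np.array([.64318,-.13113,-.13633]); s=env.get_state(); R=rot()
def inm(X): d=X-mould_T(q,[-.089,0,.038])[0]; c,n=np.cos(q[2]),np.sin(q[2]); return np.array([c*d[0]+n*d[1],-n*d[0]+c*d[1],d[2]]).round(4)
for n,v in (("nose",[0,-.0925,.0115]),("shoulder",[0,-.0405,.0115])): print(n,inm(s["tcp_pos"]+R.apply(v)))
f=s["wrist_force"];c,n=np.cos(q[2]),np.sin(q[2]); print("F mould",(c*f[0]+n*f[1]).round(1),(-n*f[0]+c*f[1]).round(1),f[2].round(1),"tau",s["ft_torque"].round(2))
E
python3 -m creep '[[0.002,0,0.001,0,0,0],[0.002,0,0.001,0,0,0],[0.002,0,0.001,0,0,0]]' >/dev/null; python3 n.py
```

```text
nose [-0.002   0.0418 -0.0007]
shoulder [-0.0022  0.0938 -0.0008]
F mould -0.2 -1.0 -1.4 tau [ 0.05 -0.03 -0.04]
```

```bash
python3 -m creep '[[-0.001,-0.008,-0.0008,0,0,0],[-0.001,-0.016,-0.0008,0,0,0],[-0.001,-0.022,-0.0008,0,0,0],[-0.001,-0.022,-0.0008,0,0,0],[-0.001,-0.022,-0.0008,0,0,0]]' >/dev/null; python3 n.py; python3 -m creep '[[0,-0.003,0,0,0,0],[0,-0.006,0,0,0,0],[0,-0.009,0,0,0,0],[0,-0.009,0,0,0,0]]' >/dev/null; python3 n.py
```

```text
nose [-0.0011  0.0197 -0.0003]
shoulder [-0.0012  0.0717 -0.0003]
F mould 0.9 0.9 -2.3 tau [-0.01 -0.   -0.03]
nose [-0.001   0.0106 -0.0003]
shoulder [-0.0011  0.0626 -0.0003]
F mould 0.8 0.2 -0.8 tau [ 0.09 -0.04 -0.  ]
```

```bash
for i in 1; do python3 -m creep '[[0,-0.002,0,0,0,0],[0,-0.004,0,0,0,0],[0,-0.006,0,0,0,0]]' >/dev/null; python3 n.py; python3 -m creep '[[0,-0.002,0,0,0,0],[0,-0.004,0,0,0,0],[0,-0.005,0,0,0,0]]' >/dev/null; python3 n.py; done
```

```text
nose [-0.0009  0.0047 -0.0003]
shoulder [-0.0011  0.0567 -0.0003]
F mould 0.7 0.7 -2.3 tau [ 0.18 -0.15  0.1 ]
nose [-0.0009 -0.0003 -0.0002]
shoulder [-0.0011  0.0517 -0.0003]
F mould 0.5 0.3 -2.9 tau [ 0.24 -0.21  0.03]
```

```bash
python3 -m creep '[[0,-0.002,0.0005,0,0,0],[0,-0.004,0.0005,0,0,0],[0,-0.006,0.0005,0,0,0]]' >/dev/null; python3 n.py; python3 -m creep '[[0,-0.002,0,0,0,0],[0,-0.004,0,0,0,0],[0,-0.006,0,0,0,0]]' ; python3 n.py
```

```text
nose [-0.0008 -0.006  -0.0007]
shoulder [-0.001   0.046  -0.0007]
F mould 0.3 2.9 -0.8 tau [ 0.52 -0.2   0.03]
clock: 17.45
tcp_pos: [0.5648, -0.0394, 0.0488]
orientation: [-0.001, 0.066, 0.998, -0.0]
wrist_force: [1.3, 1.8, -1.7]
finger_gap: 0.0109
grip_force: 49.6
nose [-0.0009 -0.0123 -0.0007]
shoulder [-0.001   0.0397 -0.0007]
F mould 1.1 2.0 -1.7 tau [ 0.45 -0.22  0.01]
```

```bash
python3 -m creep '[[0,-0.002,0,0,0,0],[0,-0.004,0,0,0,0],[0,-0.006,0,0,0,0]]' >/dev/null; python3 n.py; python3 -m creep '[[0,-0.002,0,0,0,0],[0,-0.004,0,0,0,0],[0,-0.006,0,0,0,0]]' >/dev/null; python3 n.py
```

```text
nose [-0.0008 -0.017  -0.0008]
shoulder [-0.0011  0.035  -0.0007]
F mould 0.0 7.5 -0.1 tau [ 1.73 -0.3   0.1 ]
nose [-0.0007 -0.0228 -0.0007]
shoulder [-0.001   0.0292 -0.0005]
F mould 0.2 7.5 1.1 tau [ 1.55 -0.27  0.12]
```

```bash
python3 -m creep '[[0,-0.002,0,0,0,0],[0,-0.004,0,0,0,0],[0,-0.006,0,0,0,0],[0,-0.0075,0,0,0,0]]' >/dev/null; python3 n.py; python3 -m creep '[[0,-0.001,0,0,0,0],[0,-0.002,0,0,0,0]]' >/dev/null; python3 n.py;  python3 -m creep '[[0,-0.001,0,0,0,0]]' >/dev/null; python3 n.py
```

```text
nose [-0.0006 -0.0304 -0.0005]
shoulder [-0.0008  0.0216 -0.0004]
F mould 0.9 7.0 2.0 tau [ 1.5  -0.31  0.14]
nose [-0.0006 -0.0324 -0.0004]
shoulder [-0.0008  0.0196 -0.0003]
F mould 0.1 6.9 2.2 tau [ 1.51 -0.26  0.03]
nose [-0.0006 -0.0333 -0.0004]
shoulder [-0.0008  0.0187 -0.0003]
F mould 0.1 7.7 2.0 tau [ 1.54 -0.3   0.07]
```

```bash
for i in 1; do python3 -m creep '[[0,-0.001,0,0,0,0]]' >/dev/null; python3 n.py|tail -2; python3 -m creep '[[0,-0.001,0,0,0,0]]' >/dev/null; python3 n.py|tail -2;python3 -m creep '[[0,-0.001,0,0,0,0]]' >/dev/null; python3 n.py|tail -2; done
```

```text
shoulder [-0.0008  0.0176 -0.0003]
F mould 1.2 7.3 3.0 tau [ 1.61 -0.27  0.13]
shoulder [-0.0007  0.0175 -0.0003]
F mould 0.4 11.7 3.9 tau [ 2.38 -0.32  0.03]
shoulder [-0.0008  0.0174 -0.0003]
F mould 0.8 13.6 3.7 tau [ 2.91 -0.42  0.05]
```

```bash
python3 -m creep '[[0,0,0,0,0,0],[0,0,0,0,0,0],[0,0,0,0,0,0]]' 0.034 20; python3 n.py; python3 - <<'E'
from h import *
p=viewer.read_camera("wrist"); np.savez("rel.npz",R=p["R"],t=p["t"],K=p["K"],image=p["image"])
s=env.get_state();R=rot()
# row profile along pin axis near the top of the flange/button
g=cv2.cvtColor(p["image"],cv2.COLOR_RGB2GRAY).astype(int)
for r in (215,225,235,245): print(r,g[r,150:340:4])
print([x["box"] for x in nets.outline_of("pin",p)[:2]])
E
```

```text
clock: 19.82
tcp_pos: [0.5612, -0.0652, 0.0488]
orientation: [-0.001, 0.067, 0.998, -0.001]
wrist_force: [0.2, -0.7, 0.1]
finger_gap: 0.034
grip_force: 0.0
nose [-0.001  -0.0383 -0.0006]
shoulder [-0.0011  0.0137 -0.0007]
F mould 0.3 -0.7 0.1 tau [-0.03 -0.01  0.01]
215 [149 148 151 142 149 151 148 151 151 154 152 150 146  97  94  89  93  91
  86  90  89  91  89  94  87  88  83  82  95  79  35  35  33  31 170 168
 164 109 119 124 160 165 167 160 165 162 163 163]
225 [110 108 107 107 112  98  93 101 107 107 106 104  91  97  91  94  90  90
  90  87  92  85  84  87  94  90  89  87  86  79  31  32  30  38 168 160
 134  79 154 146 153 165 166 162 162 170 174 168]
235 [111 112 105  99  97 108 110 106 107 102  89  95  96  86  90  82  80  61
  88  62  91  57  80  88  87  92  92  97  95  77  31  30  36  30 158 160
 126  81 119 115 112 161 157 156 166 170 165 160]
245 [146 150 154  94 153 146 148 150 152 153  92 136 139 141 140  58 145  84
 114  98  77 119 140 140 135 143 141 142 139 109  35  38  39  34 108 113
 111  81 138 127 120 151 161 152 151 166 171 173]
[[85.0, 207.9, 312.2, 300.9], [287.1, 211.4, 310.4, 297.2]]
```

```bash
python3 -m creep '[[0,0.004,0,0,0,0],[0,0.004,0,0,0,0]]'; python3 -m creep '[[0,0,-0.02,0,0,0],[0,0,-0.05,0,0,0],[0,0,-0.1,0,0,0],[0,0,-0.16,0,0,0],[0.03,0,-0.21,0,0,0],[0.03,0,-0.21,0,0,0],[0.03,0,-0.21,0,0,0]]'
python3 - <<'E'
from h import *
q=np.array([.64318,-.13113,-.13633]); p=viewer.read_camera("wrist")
ear=lambda ys:[proj(p,mould_T(q,[-.089,y,.06 if y>.04 else .038+z]))[0].round(1) for y,z in ys]
g=cv2.cvtColor(p["image"],cv2.COLOR_RGB2GRAY).astype(int)
a=proj(p,mould_T(q,[-.089,-.03,.047]))[0]; b=proj(p,mould_T(q,[-.089,.085,.047]))[0]
# sample profile along axis 6 mm in front (mould -x) at axis height
ys=np.arange(-.046,.082,.001)
for dx,z in ((0,.052),(-.016,.05),(0,.044),(-.008,.038),):
    uv=proj(p,mould_T(q,np.c_[np.full(len(ys),-.089+dx),ys,np.full(len(ys),z)])); v=cv2.remap(g.astype(np.float32),uv[None,:,0].astype(np.float32),uv[None,:,1].astype(np.float32),1)[0]
    print(dx,z,[f"{int(y*1000)}:{int(k)}" for y,k in zip(ys,v)][::1])
for l in ("lid","pin"): print(l,[(r["confidence"],r["box"]) for r in nets.outline_of(l,p)][:2])
print(proj(p,mould_T(q,np.array([[-55,-80,58.5],[-55,80,58.5],[-89,-34,38],[-89,71,38]])/1e3)))
E
```

```text
clock: 20.18
tcp_pos: [0.5618, -0.0604, 0.0487]
orientation: [-0.001, 0.066, 0.998, -0.0]
wrist_force: [0.5, 0.4, 0.5]
finger_gap: 0.0336
grip_force: 0.0
clock: 21.05
tcp_pos: [0.5325, -0.0566, 0.2586]
orientation: [-0.001, 0.066, 0.998, -0.0]
wrist_force: [0.5, 0.4, -0.4]
finger_gap: 0.0338
grip_force: 0.0
0 0.052 ['-46:146', '-45:147', '-44:147', '-43:148', '-41:150', '-40:142', '-39:143', '-38:139', '-37:140', '-36:144', '-35:145', '-34:143', '-33:142', '-32:145', '-31:147', '-30:119', '-29:93', '-28:96', '-27:109', '-26:125', '-25:141', '-24:149', '-23:162', '-22:187', '-21:190', '-20:190', '-19:115', '-18:96', '-17:167', '-16:229', '-15:237', '-14:235', '-13:232', '-12:232', '-11:233', '-10:234', '-9:238', '-8:234', '-7:185', '-6:124', '-5:140', '-4:150', '-3:149', '-2:151', '-1:150', '0:153', '0:152', '1:151', '2:153', '3:155', '4:158', '5:153', '6:149', '7:123', '8:176', '9:233', '10:236', '11:234', '12:233', '13:232', '14:233', '15:233', '16:233', '17:233', '18:207', '19:152', '20:207', '21:222', '22:220', '23:222', '24:224', '25:177', '26:130', '27:177', '28:200', '29:146', 
[... 3863 characters left out ...]
34:169', '35:90', '36:99', '37:147', '38:167', '39:168', '40:166', '41:163', '42:148', '43:127', '44:121', '45:124', '46:122', '47:127', '48:124', '49:125', '50:126', '51:103', '52:68', '53:47', '54:43', '55:46', '56:46', '57:46', '58:44', '59:41', '60:72', '61:92', '62:98', '63:98', '64:96', '65:92', '66:114', '67:164', '68:193', '69:193', '70:191', '71:189', '72:160', '73:146', '74:148', '75:147', '76:148', '77:147', '78:145', '79:144', '80:144', '81:147']
lid [(0.77, [144.2, 187.3, 294.7, 334.4])]
pin [(0.73, [190.2, 182.5, 283.0, 220.5]), (0.58, [540.8, 0.2, 560.0, 24.7])]
[[141.84868325 239.05502908]
 [292.61801788 239.61153001]
 [187.90553704 203.30963232]
 [283.95679911 203.67479569]]
```

```bash
python3 -c "
from workcell import env
print(env.hand_in())"
```

```text
the job is handed in; nothing more can be done
None
```

I swung the lid shut onto its stop, drew the pin from its bracket with the button held in, and slid it through clevis and tongue until its shoulder was home. The last camera measurements show the button sprung out and the pin's tip and balls past the far ear; I handed the job in at about 21 s with the arm clear. I did not tug-test the lock, and the verdict was not shown.

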